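# Set out the guest tray on the bathroom counter

## Robot

A 6-joint arm with a two-finger parallel gripper is mounted at the origin on the work surface. World frame = base frame: x ahead of the robot, y to its left, z up, the work surface at z = 0. Lengths are in mm, angles in rad, forces in N, time in s.
With the tool pointing down it reaches from about 350 to 775 mm from the base axis. Payload 7.3 kg.
Tool frame: the origin (TCP) lies at the very end of the fingers, on their centre line; the grasp point (between the pads) lies 19 mm behind it; z points along the fingers, y is the line along which they close (so a half turn about z gives the same grasp; the last joint's range is limited). The gripper opens to 92 mm and grips with 3 to 60 N. Pads are 19 mm wide; open, the fingers measure 130 mm over their backs; the gripper's body (75 mm by 190 mm) begins 47 mm behind the grasp point.
Start: joints at [1.004, 0.342, 1.524, -0, 1.275, -0.146], TCP at [214.446, 479.226, 226.741] pointing down, gripper open.
Joint ranges: [-2.53, 2.53], [-0.77, 2.02], [0.04, 2.7], [-1, 4.14], [0.28, 2.66], [-3.11, 3.11]. Speed limits (rad/s): [2.57, 2.57, 3.14, 3.14, 3.14, 3.14].

## Interface

Orientations are given as [roll, pitch, yaw] about the fixed x, y, z axes, in that order (R = Rz(yaw) Ry(pitch) Rx(roll)).
In Python, from plant import get_obs, vision, workorder gives the robot as it stands.
- The arm moves only by the shell command python3 -m pendant 'ROWS' [OPENING]. ROWS is a JSON object of lists of equal length, an entry for each row: "dp": the shift along the tool's x, y, z in m, a list of three; "rotation": the turn, a rotation vector about the tool's x, y, z in rad, a list of three. A call has 1 to 8 rows; each row is the pose to reach, as a shift and turn from the pose commanded when the call began, along the tool's axes at that moment; what a row does not reach only later rows make up. A row lasts 1/8 s, in which the tool goes at most 62.5 mm and 10.7 degrees, less where a joint would pass 70% of its speed; a pose out of reach is approached as far as the arm can. A call with a gripper value outside its range is refused whole. OPENING is the finger opening in m, from 0 to 0.0918, set as the call begins (- or left out, the last holds). The fingers move at their own pace and stop on an object; the grip force is fixed at half the most. Time passes only in rows, so rows that repeat a pose let the fingers close. It gives the time, the measured TCP pose, the force, the opening and the grip force at its end, in the units of the state.
- get_obs(): the state, without advancing time (a new reading comes with each control period).
- vision.capture(name): name is "side" or "top" or "wrist"; returns a dict with "pixels" (420x560x3 uint8, red, green, blue), "vfov" (degrees; the focal length in pixels is half the picture's height over the tangent of half this angle, whatever the lens; pixels are square), "cx", "cy" (the principal point, pixels), "pose" (4x4, takes a point from camera to world coordinates); the wrist camera has in their place "T_tool_cam" (4x4, takes a point from camera to tool coordinates, whose origin is the TCP and whose axes are the flange's). Camera axes: x right, y up, looking along -z (the intrinsics and any distortion apply to the point x, -y, -z); pixel columns grow to the right and rows downward; lengths in mm; the calibration is good to about 2 mm. The wrist camera is an equidistant fisheye: a pixel r from the principal point sees the ray r / f radians off the axis. A picture is of the moment at which its call begins: read the wrist's pose just before it. There is no depth.
- workorder.close_job(): hands the job in; it is judged then, once.
The state is a dict: "time": time; "joint_positions": joint angles; "dq": joint speeds; "tau": joint torques, N m; "tool_pos": TCP position; "tcp_rot": TCP orientation; "contact_force": force on the tool from outside, world axes, zero at the start; "moment": the same for the moment, N m; "grip_width": finger opening in mm; "finger_force": force on a finger pad.
Only numpy, scipy, OpenCV 4.12 (cv2) and the standard library are available. Lean on these libraries where they do the work, as an engineer would, in place of code of your own. Each camera call takes 0.05 s, during which the arm holds its last target. There are 200 camera calls.

## Task

Set out the wooden tray on the counter, using its three round cork inlays: stand the wide cream jar centred on the middle inlay with the small metal tin centred on top of its lid, the amber bottle on the end inlay nearer the soap dish (so it stands between the jar and the soap dish), and the tumbler on the end inlay on the other side of the jar. Keep all four upright the whole time, centre each carefully on its place, and leave the nailbrush, comb and razor where they lie.

Things in the scene. Friction and masses are not known exactly. Their poses are not given: they have to be found in the camera images.
- tray: Fixed pale wooden tray: a flat rimless board, 110 (x) x 300 (y) x 10 mm high, on the dark counter. Origin at the centre of its underside (its top is 10 mm higher); its y axis runs along its length, within 0.3 rad of the robot's y. Three flush round cork inlays of 72 mm diameter lie on its centre line at y = -95, 0 and +95 mm.
- soap_dish: Fixed white ceramic soap dish, rectangular, 120 x 80 mm, with a bar of soap in it, 34 mm high in all, beyond one end of the tray (which end varies; a small potted plant 75 mm high stands beyond the other). Origin at the centre of its underside. A landmark only: it tells which end of the tray is the bottle's.
- cream_jar: Loose low wide jar, upright round cylinder, white ceramic below and a flat wooden lid (fixed to it) above: largest diameter 66 mm (lid, from 28 to 45 mm up), body diameter 62 mm, 45 mm high, about 0.2 kg. Origin at the centre of its underside, z up.
- small_tin: Loose small plain metal tin, upright round cylinder, 48 mm diameter, 32 mm high, about 0.06 kg. Origin at the centre of its underside, z up.
- bottle: Loose amber bottle with a black cap: body a cylinder of 48 mm diameter up to 82 mm, then a short shoulder and a cap of 25 mm diameter; 105 mm high in all, about 0.2 kg. Origin at the centre of its underside, z up.
- tumbler: Loose white ceramic bathroom tumbler, mouth up, 62 mm diameter at the rim (60 mm at the foot), 90 mm high, wall 4 mm, about 0.2 kg. Origin at the centre of its underside, z up.
- nailbrush: Loose wooden nailbrush, 85 (x) x 36 (y) x 30 mm high, lying bristles down among the things in front of the tray. Origin at the centre of its underside. Leave it alone.
- comb: Loose black comb lying flat, 150 (x) x 30 (y) x 6 mm. Origin at about the centre of its underside. Leave it alone.
- razor: Loose steel-handled razor lying flat, 122 mm long along x (from -75 to +47 mm), head 32 mm wide at the +x end, 10 mm high. Origin on the underside. Leave it alone.
Mind the look-alikes: they are no part of the job. Leave any red look-alike of the tumbler alone. Leave any purple look-alike of the cream_jar alone.

How it is judged:
By the outcome, as a careful person would: the job done as asked, in the order asked, and still so for the second after the job is handed in, with the robot touching nothing.
It also fails if it takes over 104 s, if anything falls off the work surface, if the arm or the gripper's body presses on something with over 40 N, if the wrist force passes 120 N, or if a joint passes its speed limit or range.

## Working session

There is one attempt and no reset: what is moved stays moved. The work goes in short steps, Python scripts to look and compute and a shell command to move; the robot and the scene stay as the last step left them, time stands still between calls to the robot, and variables do not carry over. Pictures are saved under pics/ and viewed, at most 14 in all, crops included, and the job is handed in when it is done.

```bash
ls; mkdir -p pics
python3 - <<'E'
from plant import get_obs, vision
import cv2,pickle
o=get_obs();print(o)
for n in("top","side"):
    c=vision.capture(n);cv2.imwrite(f"pics/{n}0.png",c["pixels"][:,:,::-1]);pickle.dump(c,open(f"{n}0.pkl","wb"))
    print({k:v for k,v in c.items() if k!="pixels"})
E
```

```text
pics
{'time': 0.0, 'joint_positions': array([ 1.00399463e+00,  3.42717526e-01,  1.52500576e+00, -2.05912162e-05,
        1.27538018e+00, -1.45994923e-01]), 'dq': array([-7.79003774e-04, -1.06728867e-03, -7.38025133e-04,  5.43635112e-05,
       -7.27939480e-04, -1.36015237e-03]), 'tau': array([-1.43244040e-03, -4.31248856e+01, -2.44211268e+01,  7.16570718e-02,
        5.60021424e-02, -4.80005224e-05]), 'tool_pos': array([214.22826977, 478.86755651, 226.05158243]), 'tcp_rot': array([-3.14009505e+00, -2.00306646e-04,  2.72079174e+00]), 'contact_force': array([ 0.22515723,  0.83877061, -0.09632376]), 'moment': array([-0.03180261, -0.09725355, -0.02507293]), 'finger_force': 0.0, 'grip_width': 92.32284871326264}
{'vfov': 44.99405162364738, 'cx': 280.2744452732802, 'cy': 209.23486883713966, 'pose': array([[ 1.44867124e-02,  9.97168471e-01, -7.37914311e-02,
         3.83734784e+02],
       [-9.99894718e-01,  1.45084500e-02, -2.41468371e-04,
         1.35657839e+01],
       [ 8.29814640e-04,  7.37871603e-02,  9.97273667e-01,
         1.11813262e+03],
       [ 0.00000000e+00,  0.00000000e+00,  0.00000000e+00,
         1.00000000e+00]])}
{'vfov': 47.780548576638466, 'cx': 286.13240382333936, 'cy': 215.21595981282596, 'pose': array([[ 9.93169077e-01,  7.62303806e-02, -8.83408904e-02,
         3.40552782e+02],
       [-1.16612195e-01,  6.75021415e-01, -7.28524320e-01,
        -9.00988451e+02],
       [ 4.09630663e-03,  7.33849452e-01,  6.79299788e-01,
         9.20449398e+02],
       [ 0.00000000e+00,  0.00000000e+00,  0.00000000e+00,
         1.00000000e+00]])}
```

View pics/top0.png

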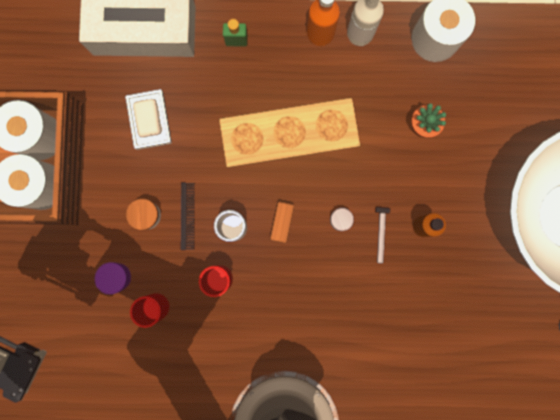

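View pics/side0.png

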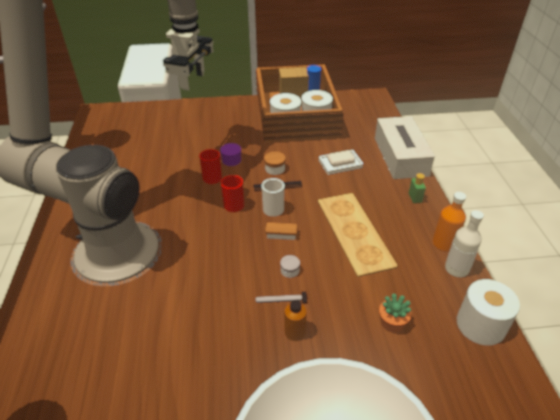

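Top view: the soap dish is at (148,119) and the plant at (430,120), so the bottle's inlay is the left one at (247,138). The other inlays are at (290,131) and (332,125).

Candidates:
- **Jar:** wooden-lidded jar at (142,214), or the purple one at (111,278). The wooden lid fits the description.
- **Tumbler:** white one at (230,225), or the red ones at (146,311) and (214,281). White fits.
- **Tin:** (342,219).
- **Bottle:** (433,225) in front of the tray. The orange dispenser at (323,20) is not it.

I'll confirm these in an enlarged crop.

Run:
```python
import cv2
i=cv2.imread("pics/top0.png")[90:330,90:470]
cv2.imwrite("pics/topc.png",cv2.resize(i,None,fx=2.1,fy=2.1,interpolation=cv2.INTER_CUBIC))
i=cv2.imread("pics/side0.png")[130:345,180:430]
cv2.imwrite("pics/sidec.png",cv2.resize(i,None,fx=2.7,fy=2.7,interpolation=cv2.INTER_CUBIC))
```

```text
(no output)
```

View pics/topc.png

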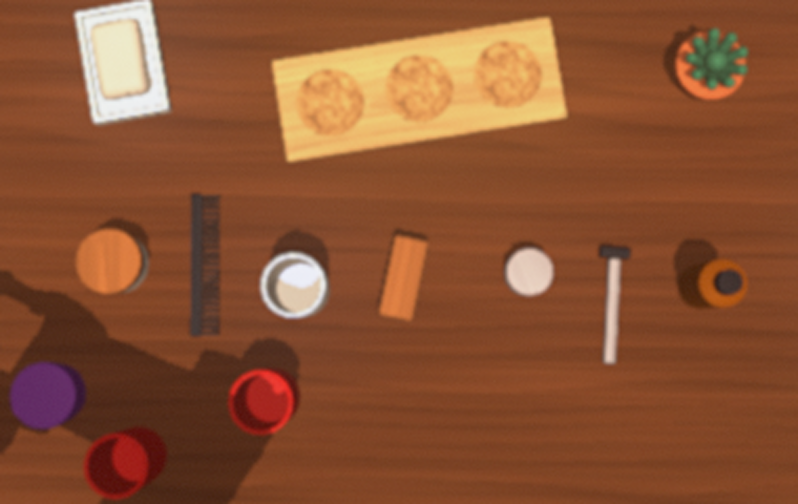

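View pics/sidec.png

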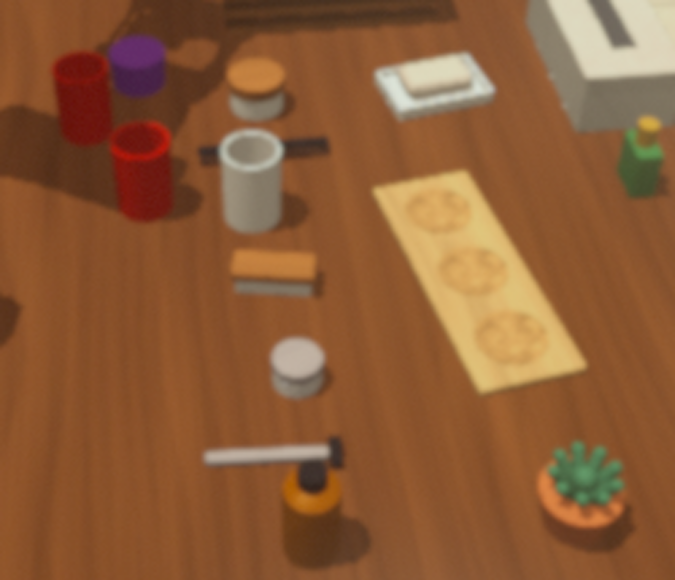

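Top crop: jar lid centre (110,261), tumbler rim (293,285), tin top (529,271), bottle cap (730,281), inlays (330,102), (420,88) and (508,74). The side crop agrees: the white-bodied jar has the wooden lid, the tumbler is white, and the amber bottle has a black cap. The red and purple ones are the look-alikes.

```bash
cat > h.py <<'E'
import numpy as np,pickle
from scipy.spatial.transform import Rotation as R
def ray(c,u,v,fish=False,T=None):
    f=210/np.tan(np.radians(c["vfov"])/2); x,y=(u-c["cx"])/f,(v-c["cy"])/f
    if fish:
        r=np.hypot(x,y); d=np.array([x/r*np.sin(r),-y/r*np.sin(r),-np.cos(r)])
    else: d=np.array([x,-y,-1.])
    P=c["pose"] if T is None else T
    return P[:3,3],P[:3,:3]@d
def at(c,u,v,z,**k):
    p,d=ray(c,u,v,**k); return (p+d*(z-p[2])/d[2])[:2]
def tool(o):
    T=np.eye(4);T[:3,:3]=R.from_euler("xyz",o["tcp_rot"]).as_matrix();T[:3,3]=o["tool_pos"];return T
def go(o,tgt,yaw):
    "dp in tool axes (m), rotvec for target TCP (mm), tool down with yaw"
    T=tool(o);G=R.from_euler("xyz",[np.pi,0,yaw]).as_matrix()
    return np.round(T[:3,:3].T@(np.array(tgt)-T[:3,3])/1000,4),np.round(R.from_matrix(T[:3,:3].T@G).as_rotvec(),4)
E
python3 - <<'E'
from h import *
t=pickle.load(open("top0.pkl","rb"));s=pickle.load(open("side0.pkl","rb"))
A=dict(jar=(110,261,45,256,76),tum=(293,285,90,252,150),tin=(529,271,32,298,358),bot=(730,281,105,313,467),i1=(330,102,10,438,211),i2=(420,88,10,473,270),i3=(508,74,10,512,337))
for n,(a,b,z,e,f) in A.items():
    print(n,at(t,90+(a+.5)/2.1-.5,90+(b+.5)/2.1-.5,z).round(1),at(s,180+(e+.5)/2.7-.5,130+(f+.5)/2.7-.5,z).round(1))
c=np.array([at(t,90+(a+.5)/2.1-.5,90+(b+.5)/2.1-.5,10) for a,b in((272,61),(551,17),(567,117),(288,161))])
print(c.round(1),c.mean(0)); d=(c[0]+c[3]-c[1]-c[2]);print(np.arctan2(-d[0],d[1]),np.linalg.norm(d)/2)
E
```

```text
jar [448.7 306.6] [449.1 304.3]
tum [425.3 116.8] [426.7 115. ]
tin [ 445.5 -118.1] [ 445.7 -120.7]
bot [ 434.6 -300.7] [ 434.8 -298.6]
i1 [622.1  90. ] [622.1  88.5]
i2 [638.5  -4.6] [639.2  -3.6]
i3 [654.8 -97.4] [656.1 -98. ]
[[ 665.1  152.2]
 [ 716.9 -142.6]
 [ 609.8 -159.9]
 [ 558.7  132.9]] [637.62180374  -4.33935287]
0.17323423353163683 298.28162037032865
```

Run:
```python
from h import *
o=dict(tool_pos=np.array([214.446,479.226,226.741]),tcp_rot=[np.pi,0,2.7207])
print(go(o,[449,305.5,130],1.744))
```

```text
(array([-0.2851, -0.0627,  0.0967]), array([ 0.    , -0.    ,  0.9767]))
```

```bash
python3 -m pendant '{"dp":[[-0.048,-0.010,0.0],[-0.095,-0.021,0.0],[-0.143,-0.031,0.02],[-0.190,-0.042,0.04],[-0.238,-0.052,0.07],[-0.2851,-0.0627,0.0967],[-0.2851,-0.0627,0.0967],[-0.2851,-0.0627,0.0967]],"rotation":[[0,0,0.165],[0,0,0.33],[0,0,0.49],[0,0,0.65],[0,0,0.82],[0,0,0.9767],[0,0,0.9767],[0,0,0.9767]]}' 0.0918
python3 - <<'E'
from plant import get_obs, vision
import cv2,pickle
from h import *
o=get_obs();c=vision.capture("wrist");pickle.dump((o,c),open("w1.pkl","wb"))
print(o["time"],o["tool_pos"],o["tcp_rot"],{k:v for k,v in c.items() if k!="pixels"})
cv2.imwrite("pics/w1.png",c["pixels"][:,:,::-1])
E
```

```text
time: 1.1
tool_pos: [448.7, 305.7, 130.0]
tcp_rot: [-3.141, -0.0, 1.745]
contact_force: [0.1, -0.1, 0.3]
grip_width: 91.9
finger_force: 0.0
1.1 [448.67035164 305.71786318 130.01504212] [-3.14084554e+00 -2.47812764e-04  1.74488491e+00] {'vfov': 65.70646984690485, 'cx': 279.006782946573, 'cy': 209.19799496498823, 'T_tool_cam': array([[-1.18862947e-03,  9.55752363e-01,  2.94170033e-01,
         8.02419604e+01],
       [ 9.99999253e-01,  1.21952018e-03,  7.84215997e-05,
        -3.99856602e-01],
       [-2.83794664e-04,  2.94169907e-01, -9.55753099e-01,
        -1.58025825e+02],
       [ 0.00000000e+00,  0.00000000e+00,  0.00000000e+00,
         1.00000000e+00]])}
```

View pics/w1.png

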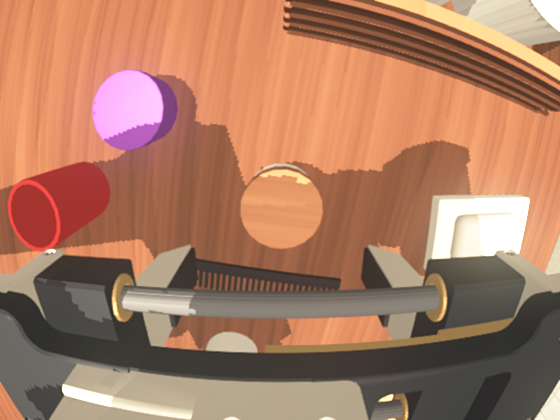

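The wrist view shows the wooden lid spanning columns 241–322 and rows 167–248, so its centre is about (281.5,207.5). The purple jar is at (130,110), well clear.

Run:
```python
from h import *
o,c=pickle.load(open("w1.pkl","rb"))
P=tool(o)@c["T_tool_cam"]
print(at(c,281.5,207.5,45,fish=True,T=P))
for t in ([448.7,305.6,14],[449,306.5,14]): print(go(o,t,1.744))
```

```text
[448.92797113 312.71038413]
(array([-1.00e-04,  1.00e-04,  1.16e-01]), array([-0.0007, -0.0002,  0.0009]))
(array([0.0007, 0.0005, 0.116 ]), array([-0.0007, -0.0002,  0.0009]))
```

```bash
python3 - <<'E'
from h import *
o,c=pickle.load(open("w1.pkl","rb"));t=pickle.load(open("top0.pkl","rb"))
P=tool(o)@c["T_tool_cam"]
q=lambda a,b,z:at(t,90+(a+.5)/2.1-.5,90+(b+.5)/2.1-.5,z)
for w,p,z in(((197,261),(191,335),6),((340,281),(191,195),6),((436,197),(94,123),20),((527,197),(75,12),20),((130,110),(46,396),45)):
    print(at(c,*w,z,fish=True,T=P).round(1),q(*p,z).round(1))
E
python3 - <<'E'
import cv2,sys
sys.path.insert(0,'.')
i=cv2.imread("pics/w1.png")[150:310,180:400]
cv2.imwrite("pics/w1c.png",cv2.resize(i,None,fx=3.5,fy=3.5,interpolation=cv2.INTER_CUBIC))
E
```

```text
[378.9 232.7] [375.1 230.2]
[522.6 235.5] [521.8 234.5]
[589.6 340.1] [594.2 335.1]
[706.5 362.3] [711.9 359.2]
[317.3 371.5] [312.5 365.9]
```

View pics/w1c.png

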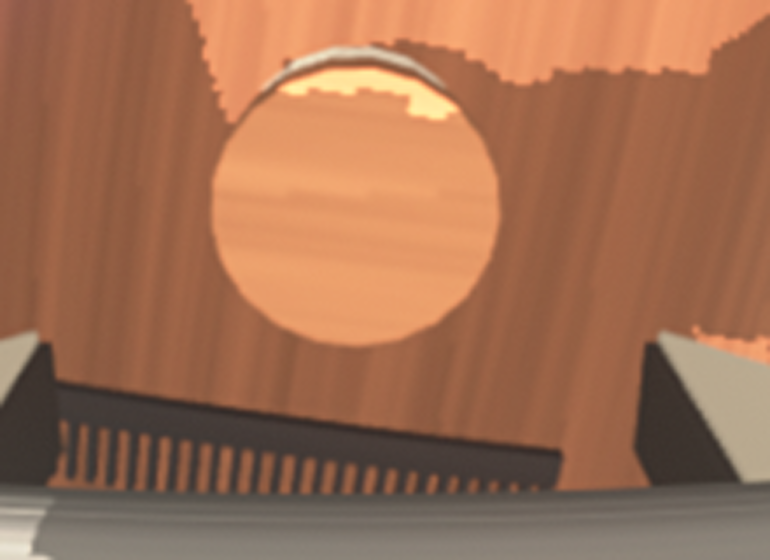

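Lid centre in the crop is (356,206), or (281.5,208.6) in the full frame. The wrist camera reads about 4 mm high in y against the top camera on several landmarks, and the fingertips show the same offset. I'll trust the top view and grasp at y = 306.5.

```bash
python3 -m pendant '{"dp":[[0.0007,0.0005,0.04],[0.0007,0.0005,0.08],[0.0007,0.0005,0.105],[0.0007,0.0005,0.116],[0.0007,0.0005,0.116]],"rotation":[[0,0,0],[0,0,0],[0,0,0],[0,0,0],[0,0,0]]}' 0.0918
python3 -m pendant '{"dp":[[0,0,0],[0,0,0],[0,0,0],[0,0,0],[0,0,0],[0,0,0]],"rotation":[[0,0,0],[0,0,0],[0,0,0],[0,0,0],[0,0,0],[0,0,0]]}' 0.05
python3 - <<'E'
from plant import get_obs
from h import *
o=get_obs();print(o["finger_force"])
print(go(o,[638.5,-4.2,120],1.744),go(o,[638.5,-4.2,26],1.744))
E
```

```text
time: 1.78
tool_pos: [449.1, 307.1, 14.4]
tcp_rot: [3.141, -0.0, 1.746]
contact_force: [0.6, 0.1, -0.5]
grip_width: 91.7
finger_force: 0.0
time: 2.52
tool_pos: [449.8, 306.5, 14.7]
tcp_rot: [3.14, -0.0, 1.744]
contact_force: [-1.0, -0.8, 5.6]
grip_width: 65.5
finger_force: 30.0
30.000735819339752
(array([-0.3385,  0.1324, -0.1053]), array([ 0.0011, -0.0004, -0.    ])) (array([-0.3385,  0.1323, -0.0113]), array([ 0.0011, -0.0004, -0.    ]))
```

```bash
python3 -m pendant '{"dp":[[0,0,-0.03],[0,0,-0.07],[-0.03,0.012,-0.105],[-0.08,0.031,-0.105],[-0.13,0.051,-0.105],[-0.18,0.070,-0.105],[-0.23,0.090,-0.105],[-0.28,0.109,-0.105]],"rotation":[[0,0,0],[0,0,0],[0,0,0],[0,0,0],[0,0,0],[0,0,0],[0,0,0],[0,0,0]]}' 
python3 -m pendant '{"dp":[[-0.04,0.0155,0],[-0.0585,0.023,0],[-0.0585,0.023,0.03],[-0.0585,0.023,0.06],[-0.0585,0.023,0.08],[-0.0585,0.023,0.08],[-0.0585,0.023,0.08]],"rotation":[[0,0,0],[0,0,0],[0,0,0],[0,0,0],[0,0,0],[0,0,0],[0,0,0]]}'
python3 - <<'E'
from plant import get_obs
from h import *
o=get_obs();print(o["tool_pos"],go(o,[638.5,-4.2,24.5],1.744))
E
```

```text
time: 3.52
tool_pos: [605.3, 47.7, 118.3]
tcp_rot: [-3.14, -0.001, 1.744]
contact_force: [1.1, 0.9, -2.5]
grip_width: 65.8
finger_force: 30.0
time: 4.4
tool_pos: [638.2, -3.9, 39.7]
tcp_rot: [3.141, 0.0, 1.745]
contact_force: [0.4, 0.8, -2.6]
grip_width: 65.0
finger_force: 30.0
[638.17334286  -3.92003685  39.74091263] (array([-0.0003,  0.0003,  0.0152]), array([0.0008, 0.0001, 0.0006]))
```

```bash
python3 -m pendant '{"dp":[[0,0,0.007],[0,0,0.011],[0,0,0.013],[0,0,0.0145],[0,0,0.0145]],"rotation":[[0,0,0],[0,0,0],[0,0,0],[0,0,0],[0,0,0]]}' 
python3 -m pendant '{"dp":[[0,0,0],[0,0,0],[0,0,0],[0,0,0]],"rotation":[[0,0,0],[0,0,0],[0,0,0],[0,0,0]]}' 0.0918
python3 -m pendant '{"dp":[[0,0,-0.02],[0,0,-0.06],[0,0,-0.11],[0.04,-0.03,-0.12],[0.08,-0.07,-0.12],[0.115,-0.12,-0.12],[0.115,-0.18,-0.12],[0.115,-0.24,-0.12]],"rotation":[[0,0,0],[0,0,0],[0,0,0],[0,0,0],[0,0,0],[0,0,0],[0,0,0],[0,0,0]]}'
python3 - <<'E'
from plant import get_obs, vision
import cv2,pickle
for n in("top","side"):
    c=vision.capture(n);cv2.imwrite(f"pics/{n}1.png",c["pixels"][:,:,::-1]);pickle.dump(c,open(f"{n}1.pkl","wb"))
i=cv2.imread("pics/top1.png")[85:175,210:370]
cv2.imwrite("pics/t1c.png",cv2.resize(i,None,fx=5,fy=5,interpolation=cv2.INTER_CUBIC))
print(get_obs()["tool_pos"])
E
```

```text
time: 5.03
tool_pos: [637.9, -4.4, 24.7]
tcp_rot: [3.141, 0.0, 1.744]
contact_force: [0.2, 0.2, 0.1]
grip_width: 65.3
finger_force: 30.0
time: 5.52
tool_pos: [637.9, -4.4, 24.6]
tcp_rot: [3.141, -0.0, 1.744]
contact_force: [0.3, -0.1, -0.5]
grip_width: 91.2
finger_force: 0.0
time: 6.52
tool_pos: [379.8, 67.7, 144.6]
tcp_rot: [3.141, 0.0, 1.745]
contact_force: [-0.2, -0.8, 0.1]
grip_width: 91.6
finger_force: 0.0
[374.0326898   67.59439269 143.44031562]
```

View pics/t1c.png

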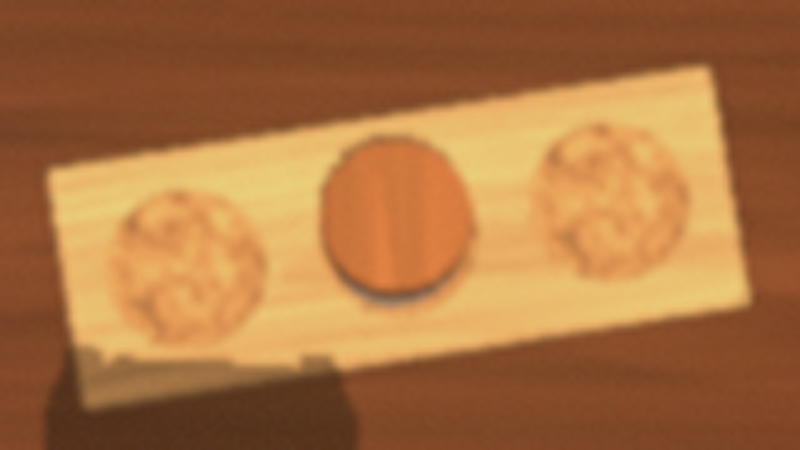

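The top crop shows the lid at (397,215) and the end inlays at (188.5,268) and (614,202). The tray corners are (48,170), (710,66), (750,303) and (86,408).

```bash
cat >> h.py <<'E'
def q5(t,a,b,z,o=(210,85),k=5): return at(t,o[0]+(a+.5)/k-.5,o[1]+(b+.5)/k-.5,z)
E
python3 - <<'E'
from h import *
t=pickle.load(open("top1.pkl","rb"))
c=np.array([q5(t,*p,10) for p in((48,170),(710,66),(750,303),(86,408))])
d=c[0]+c[3]-c[1]-c[2];print("tray",c.mean(0),np.arctan2(-d[0],d[1]),"inl",q5(t,188.5,268,10),q5(t,614,202,10),(q5(t,188.5,268,10)+q5(t,614,202,10))/2)
print("jar",q5(t,397,215,55))
E
```

```text
tray [637.9940939   -3.88942939] 0.17314646352429872 inl [622.36673915  89.12372541] [654.80716198 -99.09731561] [638.58695056  -4.9867951 ]
jar [636.82630048  -2.21760392]
```

```bash
cat > m.py <<'E'
from h import *
import cv2
def tray(n):
    "tray frame (centre, yaw) from the quad in the clear first picture"
    c=pickle.load(open(n+"0.pkl","rb"));h=cv2.cvtColor(c["pixels"],cv2.COLOR_RGB2HSV)
    m=cv2.inRange(h,(10,60,150),(30,200,255)); lo,hi=((215,95),(365,170)) if n=="top" else ((310,185),(400,280))
    k=np.zeros_like(m);k[lo[1]:hi[1],lo[0]:hi[0]]=m[lo[1]:hi[1],lo[0]:hi[0]]
    g=max(cv2.findContours(k,cv2.RETR_EXTERNAL,cv2.CHAIN_APPROX_NONE)[0],key=cv2.contourArea)
    w=np.array([at(c,u,v,10) for u,v in cv2.convexHull(g)[:,0]],np.float32)
    dense=np.array([at(c,u,v,10) for u,v in g[:,0]],np.float32)
    r=cv2.minAreaRect(w);return np.array(r[0]),r[1],r[2],len(g)
def blob(c,box,f,z):
    "centroid and diameter on the plane z of the largest mask blob; f(rgb,hsv)->mask"
    x0,y0,x1,y1=box;p=cv2.resize(c["pixels"][y0:y1,x0:x1],None,fx=4,fy=4,interpolation=cv2.INTER_CUBIC)
    m=f(p.astype(int),cv2.cvtColor(p,cv2.COLOR_RGB2HSV)).astype(np.uint8)
    g=max(cv2.findContours(m,cv2.RETR_EXTERNAL,cv2.CHAIN_APPROX_NONE)[0],key=cv2.contourArea)
    w=np.array([at(c,x0+(u+.5)/4-.5,y0+(v+.5)/4-.5,z) for u,v in cv2.convexHull(g)[:,0]],np.float32)
    e=cv2.fitEllipse(w);return np.round(e[0],1),np.round(e[1],1)
E
python3 - <<'E'
from m import *
for n in("top","side"):
    print(n,tray(n))
    c=pickle.load(open(n+"1.pkl","rb"));p=c["pixels"]
    if n=="top":
        for x in(260,272,274,276,290,303,304,305,306,310): print(x,p[127,x])
t=pickle.load(open("top1.pkl","rb"))
for th in(85,95,105,115): print(th,blob(t,(265,105,315,152),lambda p,h:(p[:,:,2]<th)&(p[:,:,0]>170),55))
E
python3 - <<'E'
import cv2
i=cv2.imread("pics/side1.png")[185:285,310:400]
cv2.imwrite("pics/s1c.png",cv2.resize(i,None,fx=6,fy=6,interpolation=cv2.INTER_CUBIC))
E
```

```text
top (array([638.39849854,  -8.1864624 ]), (114.55690002441406, 314.5619812011719), 10.144527435302734, 368)
260 [234 197 116]
272 [234 189 111]
274 [202 131  73]
276 [200 114  59]
290 [210 121  64]
303 [212 127  67]
304 [218 146  82]
305 [229 176 103]
306 [235 190 112]
310 [234 189 111]
side (array([635.82427979,   7.77876282]), (120.25433349609375, 364.92083740234375), 9.386077880859375, 255)
85 (array([633.7,  -1.7]), array([66.9, 76.3]))
95 (array([633.1,  -1.8]), array([69.6, 79.5]))
105 (array([628. ,  -4.3]), array([ 89.3, 106.7]))
115 (array([634.4, -24.9]), array([103.6, 269. ]))
```

View pics/s1c.png

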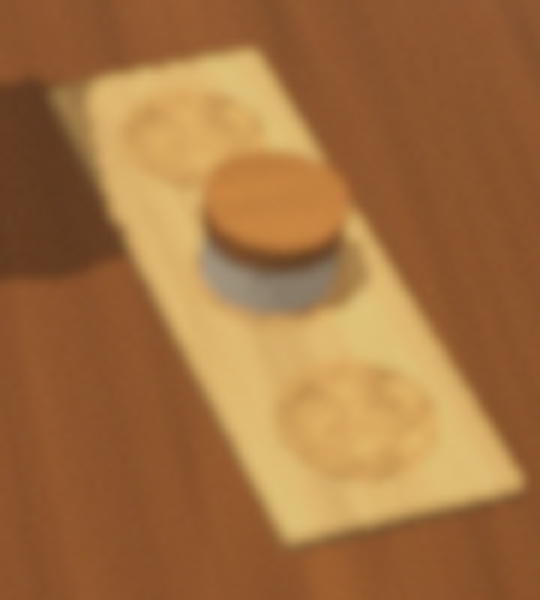

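Run:
```python
from m import *
t=pickle.load(open("top1.pkl","rb"));s=pickle.load(open("side1.pkl","rb"))
for r in(170,180,190):print(r,blob(t,(268,107,311,148),lambda p,h:(p[:,:,1]<.70*p[:,:,0])&(p[:,:,0]>r),55))
q=lambda a,b,z:q5(s,a,b,z,(310,185),6)
print("side jar",q(276,203,55),"inl",q(193,134,10),q(358,418,10),(q(193,134,10)+q(358,418,10))/2)
k=np.array([q(*p,10) for p in((48,83),(260,47),(525,485),(290,547))]);print(k.round(1),k.mean(0))
k=np.array([q5(t,*p,10) for p in((48,170),(710,66),(750,303),(86,408))]);print(k.round(1))
```

```text
170 (array([632.5,  -2.1]), array([67.9, 76.4]))
180 (array([632.5,  -2.1]), array([67.9, 76.3]))
190 (array([632.1,  -2.4]), array([68.3, 74.8]))
side jar [635.90753362  -6.13037412] inl [622.4256559  92.4267995] [656.167307   -97.10123659] [639.29648145  -2.33721855]
[[ 559.3  137.3]
 [ 668.7  152.6]
 [ 717.1 -142.6]
 [ 610.5 -164.6]] [638.90232684  -4.35336687]
[[ 665.5  152.4]
 [ 717.  -141.4]
 [ 610.3 -159.6]
 [ 559.2  133.1]]
```

```bash
python3 -m pendant '{"dp":[[0,0.02,0],[0,0.07,0],[0,0.07,0]],"rotation":[[0,0,0],[0,0,0],[0,0,0]]}'
python3 - <<'E'
from plant import get_obs
from h import *
o=get_obs();print(o["tool_pos"],o["tcp_rot"],go(o,[652.2,-83.1,200],1.744))
E
```

```text
time: 7.0
tool_pos: [453.8, 79.8, 144.7]
tcp_rot: [3.139, 0.0, 1.744]
contact_force: [-1.1, 0.9, -0.5]
grip_width: 91.5
finger_force: 0.0
[453.79111155  79.83137664 144.68021542] [3.13859571e+00 3.32676666e-04 1.74415379e+00] (array([-0.1947,  0.1675, -0.0548]), array([0.003 , 0.0003, 0.0002]))
```

```bash
python3 -m pendant '{"dp":[[-0.03,0.028,-0.0548],[-0.07,0.06,-0.0548],[-0.11,0.095,-0.0548],[-0.15,0.13,-0.0548],[-0.18,0.155,-0.0548],[-0.195,0.170,-0.055],[-0.195,0.170,-0.055],[-0.195,0.170,-0.055]],"rotation":[[0,0,0],[0,0,0],[0,0,0],[0,0,0],[0,0,0],[0,0,0],[0,0,0],[0,0,0]]}'
python3 - <<'E'
from plant import get_obs, vision
import cv2,pickle
o=get_obs();c=vision.capture("wrist");pickle.dump((o,c),open("w2.pkl","wb"));print(o["tool_pos"],o["tcp_rot"])
i=c["pixels"][0:250,120:440,::-1]
cv2.imwrite("pics/w2c.png",cv2.resize(i,None,fx=2.4,fy=2.4,interpolation=cv2.INTER_CUBIC))
E
```

```text
time: 8.0
tool_pos: [650.7, -82.5, 199.3]
tcp_rot: [-3.141, -0.001, 1.744]
contact_force: [0.3, 0.1, 0.4]
grip_width: 91.6
finger_force: 0.0
[650.73433561 -82.54583108 199.34254915] [-3.14059127e+00 -7.38406670e-04  1.74435456e+00]
```

View pics/w2c.png

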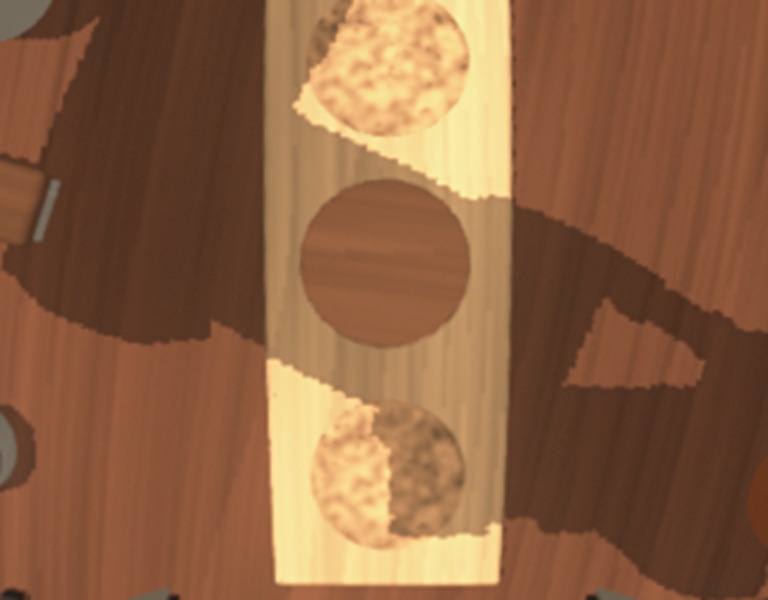

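The wrist view is sharp. The lid centre is (385.5,264) in the crop, the lower inlay is (388.5,475.5), and the tray edges at the lid's row are 266 and 512. The near tray end is at row 583.

```bash
cat >> h.py <<'E'
def w2(f,pts,o0=(120,0),k=2.4):
    "wrist crop points (a,b,z)-> offsets in tray axes from nominal tray centre, mm"
    o,c=pickle.load(open(f,"rb"));P=tool(o)@c["T_tool_cam"]
    y=.1732;A=np.array([[np.cos(y),np.sin(y)],[-np.sin(y),np.cos(y)]])
    return np.array([A@(at(c,o0[0]+(a+.5)/k-.5,o0[1]+(b+.5)/k-.5,z,fish=True,T=P)-[638.4,-4.3]) for a,b,z in pts]).round(1)
E
python3 - <<'E'
from h import *
print(w2("w2.pkl",[(385.5,264,55),(385.5,180,55),(385.5,348,55),(301,264,55),(470,264,55),(388.5,475.5,10),(388,550,10),(388,401,10),(311,475,10),(466,475,10),(388,137,10),(470,60,10),(308,60,10),(266,264,10),(512,264,10),(275,583,10),(499,583,10)]))
E
```

```text
[[  -0.6    3.4]
 [  -0.6   36.1]
 [  -0.6  -29.3]
 [ -33.     3.7]
 [  31.8    3.7]
 [   0.9  -92.6]
 [   0.7 -129.2]
 [   0.7  -57.8]
 [ -34.9  -92.3]
 [  36.8  -92.3]
 [   0.7   60.9]
 [  36.7   97.7]
 [ -34.4   97.5]
 [ -53.2    4.6]
 [  55.5    4.7]
 [ -54.1 -146.5]
 [  54.8 -146.6]]
```

```bash
python3 -m pendant '{"dp":[[0,0,0],[0,0,0]],"rotation":[[0,0,0],[0,0,0]]}'
python3 - <<'E'
from plant import get_obs
from h import *
o=get_obs();print(o["tool_pos"],o["dq"].round(4),go(o,[638.2,-4.3,24.5],1.744))
E
```

```text
time: 8.3
tool_pos: [651.4, -82.7, 199.9]
tcp_rot: [3.141, 0.0, 1.745]
contact_force: [-0.2, 0.0, 1.1]
grip_width: 91.5
finger_force: 0.0
[651.35399266 -82.70053914 199.89585863] [-0.0029  0.0034 -0.0045 -0.0008 -0.0004 -0.0011] (array([0.0795, 0.0006, 0.1754]), array([0.0003, 0.    , 0.0006]))
```

```bash
python3 -m pendant '{"dp":[[0.04,0.0003,0.0],[0.0795,0.0005,0.03],[0.0795,0.0005,0.085],[0.0795,0.0005,0.135],[0.0795,0.0005,0.165],[0.0795,0.0005,0.1752],[0.0795,0.0005,0.1752]],"rotation":[[0,0,0],[0,0,0],[0,0,0],[0,0,0],[0,0,0],[0,0,0],[0,0,0]]}'
python3 -m pendant '{"dp":[[0,0,0],[0,0,0],[0,0,0],[0,0,0],[0,0,0],[0,0,-0.003],[-0.0021,0.0015,-0.003],[-0.0021,0.0015,-0.003]],"rotation":[[0,0,0],[0,0,0],[0,0,0],[0,0,0],[0,0,0],[0,0,0],[0,0,0],[0,0,0]]}' 0.05
python3 -m pendant '{"dp":[[0,0,0.0015],[0,0,0.003],[0,0,0.003]],"rotation":[[0,0,0],[0,0,0],[0,0,0]]}' 
python3 -m pendant '{"dp":[[0,0,0],[0,0,0],[0,0,0],[0,0,0]],"rotation":[[0,0,0],[0,0,0],[0,0,0],[0,0,0]]}' 0.0918
python3 -m pendant '{"dp":[[0,0,-0.02],[0,0,-0.06],[0,0,-0.11],[-0.02,0,-0.15],[-0.06,0,-0.1755],[-0.0775,-0.001,-0.1755],[-0.0775,-0.001,-0.1755],[-0.0775,-0.001,-0.1755]],"rotation":[[0,0,0],[0,0,0],[0,0,0],[0,0,0],[0,0,0],[0,0,0],[0,0,0],[0,0,0]]}'
python3 - <<'E'
from plant import get_obs, vision
import cv2,pickle
c=vision.capture("top");pickle.dump(c,open("top2.pkl","wb"))
o=get_obs();c=vision.capture("wrist");pickle.dump((o,c),open("w3.pkl","wb"));print(o["tool_pos"],o["tcp_rot"])
i=c["pixels"][0:250,120:440,::-1]
cv2.imwrite("pics/w3c.png",cv2.resize(i,None,fx=2.4,fy=2.4,interpolation=cv2.INTER_CUBIC))
E
```

```text
time: 9.18
tool_pos: [638.6, -4.7, 24.6]
tcp_rot: [3.141, -0.0, 1.744]
contact_force: [-0.7, -0.4, 0.9]
grip_width: 91.5
finger_force: 0.0
time: 10.18
tool_pos: [640.2, -6.7, 26.9]
tcp_rot: [-3.141, -0.0, 1.744]
contact_force: [0.4, 0.2, -1.8]
grip_width: 65.3
finger_force: 30.0
time: 10.55
tool_pos: [640.1, -6.6, 25.2]
tcp_rot: [3.142, 0.0, 1.744]
contact_force: [-2.9, 0.4, 5.3]
grip_width: 65.6
finger_force: 30.0
time: 11.05
tool_pos: [640.3, -6.5, 24.2]
tcp_rot: [-3.142, -0.0, 1.744]
contact_force: [0.5, -1.0, 0.3]
grip_width: 91.7
finger_force: 0.0
time: 12.05
tool_pos: [651.8, -81.9, 197.9]
tcp_rot: [-3.139, -0.002, 1.745]
contact_force: [-0.6, 0.3, -0.6]
grip_width: 91.8
finger_force: 0.0
[651.94996705 -81.71114337 198.22454713] [-3.13910923e+00 -1.70008170e-03  1.74508648e+00]
```

View pics/w3c.png

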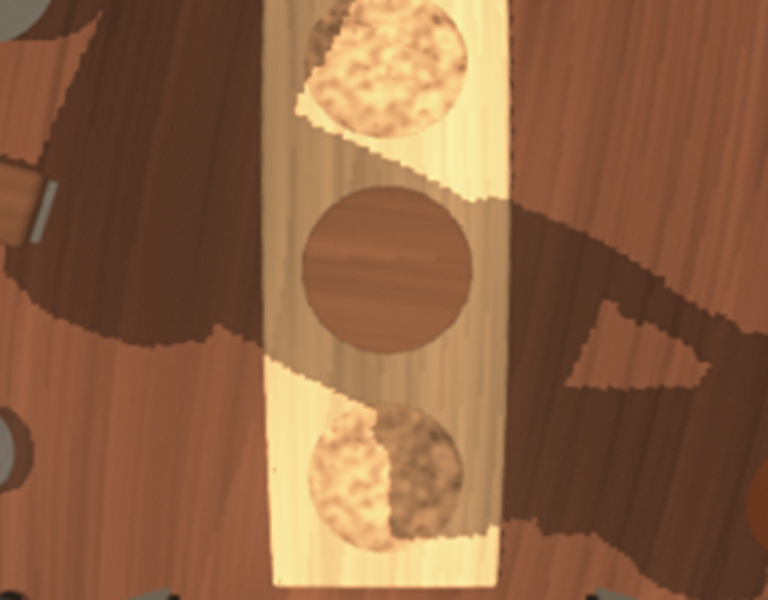

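Lid centre is now (387.5,270). Tray edges at that row are 263 and 510, the lower inlay centre is (385.5,477), and the upper inlay's lower edge is at 138. The jar is nearly centred.

```bash
python3 - <<'E'
from h import *
print(w2("w3.pkl",[(387.5,270,55),(387.5,186,55),(387.5,354,55),(386,551,10),(386,403,10),(386,138,10),(308,477,10),(463,477,10),(263,270,10),(510,270,10),(386,587,10)]))
E
python3 - <<'E'
from m import *
# reusable: lid in the shade in wrist picture -> mask by G/R ratio
o,c=pickle.load(open("w3.pkl","rb"));p=c["pixels"]
for x,y in((281,112),(281,130),(236,112),(322,112),(281,150),(250,75)):print(x,y,p[y,x])
E
```

```text
[[   1.2    1.8]
 [   1.2   34.4]
 [   1.2  -30.8]
 [   0.9 -128.5]
 [   0.8  -57.7]
 [   0.8   61. ]
 [ -35.1  -92.2]
 [  36.4  -92.1]
 [ -53.4    2.7]
 [  55.4    2.8]
 [   0.9 -147. ]]
281 112 [142  92  60]
281 130 [153  97  64]
236 112 [182 138  95]
322 112 [177 135  92]
281 150 [182 139  95]
250 75 [176 134  92]
```

Run:
```python
from h import *
o=dict(tool_pos=np.array([652.9,-82.9,199.8]),tcp_rot=[np.pi,0,1.7445])
print(go(o,[639.6,-4.9,24.5],.1737))
```

```text
(array([0.0791, 0.0004, 0.1753]), array([ 0.    , -0.    ,  1.5708]))
```

```bash
python3 -m pendant '{"dp":[[0.01,0,0],[0.02,0,0],[0.03,0,0],[0.04,0,0],[0.05,0,0],[0.06,0,0],[0.07,0,0.02],[0.0791,0.0004,0.05]],"rotation":[[0,0,0.18],[0,0,0.36],[0,0,0.54],[0,0,0.72],[0,0,0.9],[0,0,1.08],[0,0,1.26],[0,0,1.44]]}'
python3 -m pendant '{"dp":[[0,0,0.02],[0,0,0.05],[0,0,0.09],[0,0,0.115],[0,0,0.1253],[0,0,0.1253]],"rotation":[[0,0,0.1308],[0,0,0.1308],[0,0,0.1308],[0,0,0.1308],[0,0,0.1308],[0,0,0.1308]]}'
python3 -m pendant '{"dp":[[0,0,0],[0,0,0],[0,0,0],[0,0,0],[0,0,0],[0,0,0]],"rotation":[[0,0,0],[0,0,0],[0,0,0],[0,0,0],[0,0,0],[0,0,0]]}' 0.05
python3 -m pendant '{"dp":[[0,0,0],[0,0,0],[0,0,0],[0,0,0]],"rotation":[[0,0,0],[0,0,0],[0,0,0],[0,0,0]]}' 0.0918
python3 -m pendant '{"dp":[[0,0,-0.02],[0,0,-0.06],[0,0,-0.11],[0,0,-0.15],[0,0,-0.1755],[0,0,-0.1755],[0,0,-0.1755],[0,0,-0.1755]],"rotation":[[0,0,0],[0,0,0],[0,0,0],[0,0,0],[0,0,-0.15],[0,0,-0.3],[0,0,-0.45],[0,0,-0.6]]}'
```

```text
time: 13.15
tool_pos: [639.6, -3.7, 149.8]
tcp_rot: [3.141, -0.002, 0.299]
contact_force: [-0.4, 0.8, 0.2]
grip_width: 91.7
finger_force: 0.0
time: 13.9
tool_pos: [639.2, -4.5, 24.2]
tcp_rot: [-3.141, 0.001, 0.174]
contact_force: [0.5, -0.0, -0.2]
grip_width: 92.0
finger_force: 0.0
time: 14.65
tool_pos: [639.7, -4.9, 25.3]
tcp_rot: [-3.142, -0.001, 0.173]
contact_force: [-1.2, 1.5, 5.6]
grip_width: 65.3
finger_force: 30.0
time: 15.15
tool_pos: [639.3, -5.2, 24.3]
tcp_rot: [-3.142, 0.0, 0.173]
contact_force: [1.2, -0.3, 0.1]
grip_width: 91.8
finger_force: 0.0
time: 16.15
tool_pos: [639.3, -5.1, 200.0]
tcp_rot: [-3.142, 0.0, 0.778]
contact_force: [0.5, 0.2, -0.8]
grip_width: 91.9
finger_force: 0.0
```

```bash
python3 -m pendant '{"dp":[[-0.01,0.015,0],[-0.02,0.03,0],[-0.03,0.045,0],[-0.04,0.06,0],[-0.045,0.065,0],[-0.045,0.065,0],[-0.045,0.065,0],[-0.045,0.065,0]],"rotation":[[0,0,-0.17],[0,0,-0.34],[0,0,-0.51],[0,0,-0.68],[0,0,-0.85],[0,0,-0.9708],[0,0,-0.9708],[0,0,-0.9708]]}'
python3 - <<'E'
from plant import get_obs, vision
import cv2,pickle
c=vision.capture("top");pickle.dump(c,open("top3.pkl","wb"))
o=get_obs();c=vision.capture("wrist");pickle.dump((o,c),open("w4.pkl","wb"));print(o["tool_pos"],o["tcp_rot"])
from m import *
p=c["pixels"]
for x,y in((281,112),(281,130),(281,150)):print(p[y,x])
P=tool(o)@c["T_tool_cam"]
for f in("w3.pkl","w4.pkl"):
    o,c=pickle.load(open(f,"rb"));c["pose"]=None
    x0,y0,x1,y1=232,60,330,160
    p=cv2.resize(c["pixels"][y0:y1,x0:x1],None,fx=4,fy=4,interpolation=cv2.INTER_CUBIC).astype(int)
    m=((p[:,:,1]<.70*p[:,:,0])).astype(np.uint8)
    cs=cv2.findContours(m,cv2.RETR_EXTERNAL,cv2.CHAIN_APPROX_NONE)[0]
    g=max(cs,key=cv2.contourArea);e=cv2.fitEllipse(g)
    u,v=np.array(e[0])/4+[x0,y0];print(f,u,v,e[1],w2(f,[((u-120)*2.4,v*2.4,55)]))
    # bottom inlay / tray edge rows along centre column, right and left edges at lid row
    col=c["pixels"][:,283].astype(int); 
    row=c["pixels"][112].astype(int)
    B=row[:,2]/row[:,0]; print("edges",[ (x,B[x].round(2)) for x in range(225,238)],[ (x,B[x].round(2)) for x in range(326,338)])
i=pickle.load(open("w4.pkl","rb"))[1]["pixels"][0:250,120:440,::-1]
cv2.imwrite("pics/w4c.png",cv2.resize(i,None,fx=2.4,fy=2.4,interpolation=cv2.INTER_CUBIC))
E
```

```text
time: 17.15
tool_pos: [652.5, -82.9, 200.0]
tcp_rot: [-3.142, -0.0, 1.742]
contact_force: [0.6, -0.2, 0.4]
grip_width: 92.1
finger_force: 0.0
[652.58064911 -82.9062978  199.9981451 ] [ 3.14153137e+00 -7.81538656e-05  1.74237003e+00]
[138  88  58]
[150  96  63]
[178 136  93]
w3.pkl 281.1801223754883 112.38389205932617 (276.4908752441406, 280.91094970703125) [[1.  1.9]]
edges [(225, np.float64(0.41)), (226, np.float64(0.41)), (227, np.float64(0.41)), (228, np.float64(0.46)), (229, np.float64(0.5)), (230, np.float64(0.52)), (231, np.float64(0.53)), (232, np.float64(0.52)), (233, np.float64(0.52)), (234, np.float64(0.52)), (235, np.float64(0.52)), (236, np.float64(0.52)), (237, np.float64(0.52))] [(326, np.float64(0.52)), (327, np.float64(0.52)), (328, np.float64(0.53)), (329, np.float64(0.52)), (330, np.float64(0.52)), (331, np.float64(0.52)), (332, np.float64(0.49)), (333, np.float64(0.44)), (334, np.float64(0.41)), (335, np.float64(0.43)), (336, np.float64(0.43)), (337, np.float64(0.43))]
w4.pkl 280.033390045166 113.1614990234375 (276.2353210449219, 279.0736083984375) [[ 0.9 -0.3]]
edges [(225, np.float64(0.42)), (226, np.float64(0.41)), (227, np.float64(0.44)), (228, np.float64(0.5)), (229, np.float64(0.52)), (230, np.float64(0.52)), (231, np.float64(0.52)), (232, np.float64(0.52)), (233, np.float64(0.52)), (234, np.float64(0.52)), (235, np.float64(0.52)), (236, np.float64(0.52)), (237, np.float64(0.52))] [(326, np.float64(0.52)), (327, np.float64(0.52)), (328, np.float64(0.52)), (329, np.float64(0.51)), (330, np.float64(0.51)), (331, np.float64(0.47)), (332, np.float64(0.42)), (333, np.float64(0.42)), (334, np.float64(0.43)), (335, np.float64(0.43)), (336, np.float64(0.42)), (337, np.float64(0.42))]
```

View pics/w4c.png

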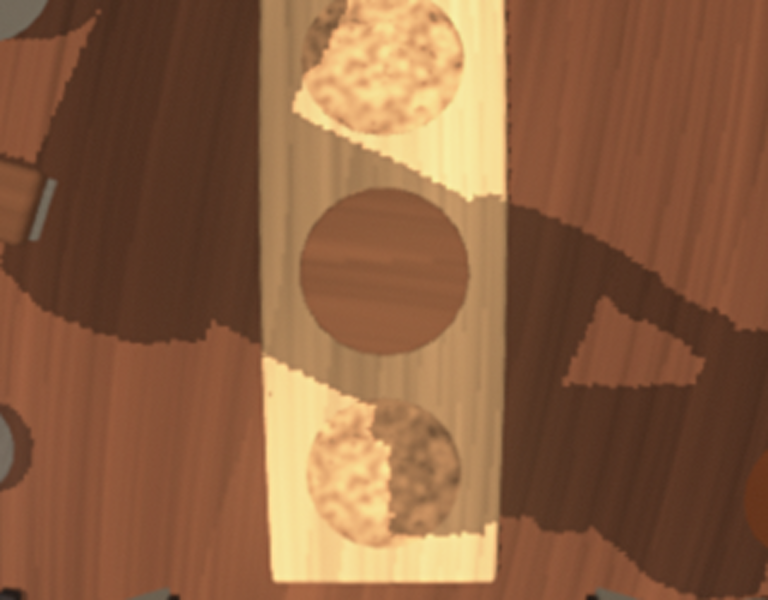

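Lid is at (384.5,271.5). The lower inlay spans rows 400–547, the upper inlay's lower edge is at row 134, and the tray end is at row 581.

Run:
```python
from h import *
print(w2("w4.pkl",[(384.5,271.5,55),(384,547,10),(384,400,10),(383,134,10),(307,474,10),(461,474,10),(260,271,10),(507,271,10),(384,581,10)]))
```

```text
[[   1.1   -0.3]
 [   0.7 -128.7]
 [   0.9  -58.3]
 [   0.7   61.5]
 [ -34.9  -92.7]
 [  36.4  -92.9]
 [ -53.9    0.8]
 [  55.5    0.5]
 [   0.7 -146.3]]
```

```bash
python3 -m pendant '{"dp":[[0.01,0,0],[0.02,0,0],[0.03,0,0],[0.04,0,0],[0.05,0,0],[0.06,0,0],[0.07,0,0.02],[0.0791,0.0004,0.05]],"rotation":[[0,0,0.18],[0,0,0.36],[0,0,0.54],[0,0,0.72],[0,0,0.9],[0,0,1.08],[0,0,1.26],[0,0,1.44]]}' >/dev/null
python3 -m pendant '{"dp":[[0,0,0.02],[0,0,0.05],[0,0,0.09],[0,0,0.115],[0,0,0.1253],[0,0,0.1253]],"rotation":[[0,0,0.1308],[0,0,0.1308],[0,0,0.1308],[0,0,0.1308],[0,0,0.1308],[0,0,0.1308]]}'
python3 -m pendant '{"dp":[[0,0,0],[0,0,0],[0,0,0],[0,0,0],[0,0,0],[0,0,-0.003],[-0.0002,-0.0022,-0.003],[-0.0002,-0.0022,-0.003]],"rotation":[[0,0,0],[0,0,0],[0,0,0],[0,0,0],[0,0,0],[0,0,0],[0,0,0],[0,0,0]]}' 0.05
python3 -m pendant '{"dp":[[0,0,0.0015],[0,0,0.003],[0,0,0.003]],"rotation":[[0,0,0],[0,0,0],[0,0,0]]}' 
python3 -m pendant '{"dp":[[0,0,0],[0,0,0],[0,0,0],[0,0,0]],"rotation":[[0,0,0],[0,0,0],[0,0,0],[0,0,0]]}' 0.0918
python3 -m pendant '{"dp":[[0,0,-0.02],[0,0,-0.06],[0,0,-0.11],[0,0,-0.11],[0,0,-0.11]],"rotation":[[0,0,0],[0,0,0],[0,0,0],[0,0,0],[0,0,0]]}'
python3 - <<'E'
from h import *
from plant import get_obs
print(get_obs()["tool_pos"])
o=dict(tool_pos=np.array([639.0,-2.8,134.5]),tcp_rot=[np.pi,0,.1737])
print(go(o,[445.6,-119.2,60],.1737))
E
```

```text
time: 19.0
tool_pos: [639.3, -5.0, 24.6]
tcp_rot: [-3.141, 0.0, 0.173]
contact_force: [-0.2, -0.0, 0.3]
grip_width: 91.7
finger_force: 0.0
time: 20.0
tool_pos: [638.3, -2.6, 27.2]
tcp_rot: [-3.141, 0.001, 0.174]
contact_force: [-0.1, 0.6, -2.8]
grip_width: 65.1
finger_force: 30.0
time: 20.38
tool_pos: [638.7, -2.9, 25.5]
tcp_rot: [-3.142, -0.0, 0.173]
contact_force: [-3.6, 0.8, 5.2]
grip_width: 65.1
finger_force: 30.0
time: 20.88
tool_pos: [638.8, -2.9, 24.6]
tcp_rot: [-3.142, -0.0, 0.173]
contact_force: [-0.2, 0.4, -0.6]
grip_width: 91.4
finger_force: 0.0
time: 21.5
tool_pos: [638.4, -2.9, 134.2]
tcp_rot: [-3.141, 0.001, 0.173]
contact_force: [-0.5, 0.2, -0.6]
grip_width: 91.7
finger_force: 0.0
[638.36597568  -2.86845964 134.24977216]
(array([-0.2106,  0.0812,  0.0745]), array([0., 0., 0.]))
```

```bash
python3 -m pendant '{"dp":[[-0.05,0.019,0],[-0.1,0.039,0],[-0.15,0.058,0],[-0.19,0.073,0.02],[-0.2106,0.0812,0.0545],[-0.2106,0.0812,0.0745],[-0.2106,0.0812,0.0745]],"rotation":[[0,0,0],[0,0,0],[0,0,0],[0,0,0],[0,0,0],[0,0,0],[0,0,0]]}' 0.062
python3 -m pendant '{"dp":[[0,0,0.03],[0,0,0.05],[0,0,0.056],[0,0,0.056]],"rotation":[[0,0,0],[0,0,0],[0,0,0],[0,0,0]]}'
python3 -m pendant '{"dp":[[0,0,0],[0,0,0],[0,0,0],[0,0,0],[0,0,0]],"rotation":[[0,0,0],[0,0,0],[0,0,0],[0,0,0],[0,0,0]]}' 0.04
python3 -m pendant '{"dp":[[0,0,0],[0,0,0],[0,0,0]],"rotation":[[0,0,0],[0,0,0],[0,0,0]]}' 0.062
python3 -m pendant '{"dp":[[0,0,-0.02],[0,0,-0.05],[0,0,-0.05],[0,0,-0.05],[0,0,-0.05],[0,0,-0.05],[0,0,-0.05],[0,0,-0.05]],"rotation":[[0,0,0],[0,0,0],[0,0,-0.18],[0,0,-0.36],[0,0,-0.54],[0,0,-0.72],[0,0,-0.9],[0,0,-1.08]]}'
python3 -m pendant '{"dp":[[0,0,0],[0,0,0],[0,0,0],[0,0,0.02],[0,0,0.04],[0,0,0.05],[0,0,0.05]],"rotation":[[0,0,-0.18],[0,0,-0.36],[0,0,-0.4908],[0,0,-0.4908],[0,0,-0.4908],[0,0,-0.4908],[0,0,-0.4908]]}'
python3 -m pendant '{"dp":[[0,0,0],[0,0,0],[0,0,0],[0,0,0],[0,0,0]],"rotation":[[0,0,0],[0,0,0],[0,0,0],[0,0,0],[0,0,0]]}' 0.04
```

```text
time: 22.38
tool_pos: [443.4, -118.6, 58.1]
tcp_rot: [-3.138, 0.005, 0.173]
contact_force: [0.3, 0.7, 0.3]
grip_width: 61.7
finger_force: 0.0
time: 22.88
tool_pos: [445.6, -119.1, 4.4]
tcp_rot: [-3.141, 0.0, 0.174]
contact_force: [-0.2, 0.5, -0.5]
grip_width: 61.9
finger_force: 0.0
time: 23.5
tool_pos: [445.8, -119.4, 4.9]
tcp_rot: [3.141, -0.001, 0.173]
contact_force: [-0.8, 0.4, 5.8]
grip_width: 47.5
finger_force: 30.0
time: 23.88
tool_pos: [445.2, -119.2, 4.1]
tcp_rot: [-3.141, 0.0, 0.173]
contact_force: [0.5, 0.6, 0.2]
grip_width: 61.6
finger_force: 0.0
time: 24.88
tool_pos: [445.2, -119.2, 54.1]
tcp_rot: [-3.141, -0.0, 1.259]
contact_force: [0.1, -0.0, 0.6]
grip_width: 61.9
finger_force: 0.0
time: 25.75
tool_pos: [444.9, -119.0, 3.7]
tcp_rot: [-3.14, -0.001, 1.744]
contact_force: [0.0, 1.3, 0.1]
grip_width: 61.6
finger_force: 0.0
time: 26.38
tool_pos: [445.7, -119.4, 4.8]
tcp_rot: [3.141, 0.001, 1.744]
contact_force: [-0.6, 0.5, 5.8]
grip_width: 46.9
finger_force: 30.0
```

```bash
python3 -m pendant '{"dp":[[0,0,-0.03],[0,0,-0.07],[0.01,0.027,-0.11],[0.025,0.067,-0.12],[0.041,0.107,-0.12],[0.057,0.147,-0.12],[0.070,0.182,-0.12],[0.0813,0.2108,-0.12]],"rotation":[[0,0,0],[0,0,0],[0,0,0],[0,0,0],[0,0,0],[0,0,0],[0,0,0],[0,0,0]]}'
python3 -m pendant '{"dp":[[0,0,0],[0,0,0.03],[0,0,0.05],[0,0,0.058],[0,0,0.058],[0,0,0.058]],"rotation":[[0,0,0],[0,0,0],[0,0,0],[0,0,0],[0,0,0],[0,0,0]]}'
python3 -m pendant '{"dp":[[0,0,0.003],[0,0,0.005],[0,0,0.0065],[0,0,0.0065]],"rotation":[[0,0,0],[0,0,0],[0,0,0],[0,0,0]]}'
```

```text
time: 27.38
tool_pos: [639.7, -1.8, 123.7]
tcp_rot: [-3.141, -0.0, 1.745]
contact_force: [0.5, -0.1, -0.8]
grip_width: 47.3
finger_force: 30.0
time: 28.12
tool_pos: [639.4, -3.0, 67.3]
tcp_rot: [3.14, 0.0, 1.744]
contact_force: [-0.0, -0.0, -0.5]
grip_width: 47.0
finger_force: 30.0
time: 28.62
tool_pos: [639.0, -2.8, 59.9]
tcp_rot: [3.141, 0.0, 1.744]
contact_force: [-0.0, 0.9, 0.3]
grip_width: 47.2
finger_force: 30.0
```

```bash
python3 -m pendant '{"dp":[[0,0,0.0004],[0,0,0.0004],[0,0,0.0004],[0,0,0.0004]],"rotation":[[0,0,0],[0,0,0],[0,0,0],[0,0,0]]}' 0.07
python3 -m pendant '{"dp":[[0,0,-0.02],[0,0,-0.06],[-0.01,0,-0.11],[-0.04,0,-0.14],[-0.07,0,-0.14],[-0.0814,-0.0004,-0.1403],[-0.0814,-0.0004,-0.1403],[-0.0814,-0.0004,-0.1403]],"rotation":[[0,0,0],[0,0,0],[0,0,0],[0,0,0],[0,0,0],[0,0,0],[0,0,0],[0,0,0]]}' 0.07
python3 - <<'E'
from plant import get_obs, vision
import cv2,pickle
c=vision.capture("top");pickle.dump(c,open("top5.pkl","wb"))
o=get_obs();c=vision.capture("wrist");pickle.dump((o,c),open("w5.pkl","wb"));print(o["tool_pos"],o["tcp_rot"])
i=c["pixels"][0:250,120:440,::-1]
cv2.imwrite("pics/w5c.png",cv2.resize(i,None,fx=2.4,fy=2.4,interpolation=cv2.INTER_CUBIC))
E
```

```text
time: 29.12
tool_pos: [639.0, -2.8, 59.3]
tcp_rot: [3.142, -0.0, 1.744]
contact_force: [0.7, 1.2, -0.4]
grip_width: 70.1
finger_force: 0.0
time: 30.12
tool_pos: [652.3, -81.9, 199.0]
tcp_rot: [-3.141, -0.001, 1.745]
contact_force: [-0.2, 0.7, 1.0]
grip_width: 70.1
finger_force: 0.0
[652.35467496 -81.83687923 199.16817811] [-3.14083157e+00 -8.24821089e-04  1.74518333e+00]
```

View pics/w5c.png

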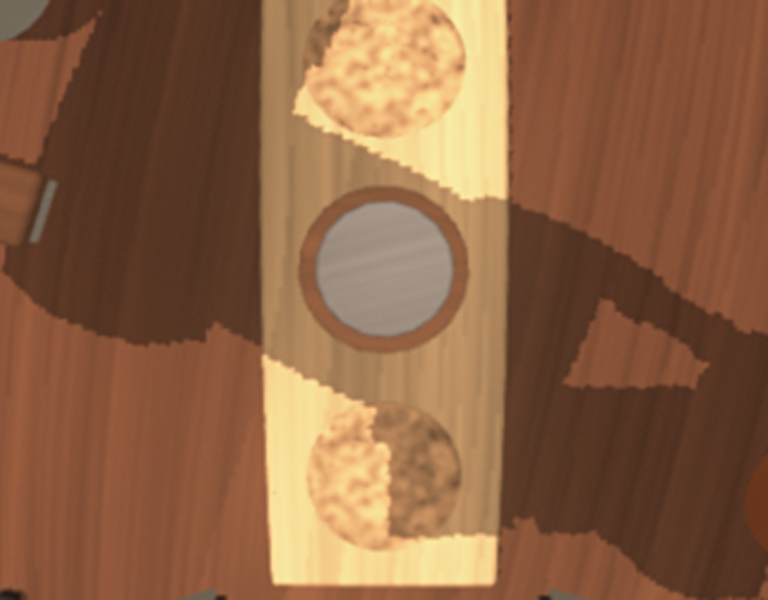

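The tin is centred at (385,270), the lid at (383.5,269.5), and the tray edges are 261 and 508.

Run:
```python
from h import *
print(w2("w5.pkl",[(385,270,87),(383.5,269.5,55),(384,550,10),(384,402,10),(384,136,10),(307,476,10),(461,476,10),(261,270,10),(508,270,10)]))
```

```text
[[   0.8    1.5]
 [   0.3    1.7]
 [   0.6 -128.7]
 [   0.6  -57.8]
 [   0.6   61.7]
 [ -35.   -92.3]
 [  36.2  -92.3]
 [ -53.8    2.3]
 [  55.4    2.4]]
```

```bash
python3 -m pendant '{"dp":[[-0.02,-0.03,0],[-0.045,-0.063,0],[-0.067,-0.095,0],[-0.09,-0.127,0],[-0.112,-0.159,0],[-0.134,-0.191,0],[-0.156,-0.223,0.01],[-0.1755,-0.2518,0.03]],"rotation":[[0,0,0.18],[0,0,0.36],[0,0,0.54],[0,0,0.72],[0,0,0.9],[0,0,1.08],[0,0,1.26],[0,0,1.44]]}' 0.08
python3 -m pendant '{"dp":[[0,0,0],[0,0,0],[0,0,0.04],[0,0,0.08],[0,0,0.11],[0,0,0.128],[0,0,0.128]],"rotation":[[0,0,0.1308],[0,0,0.1308],[0,0,0.1308],[0,0,0.1308],[0,0,0.1308],[0,0,0.1308],[0,0,0.1308]]}'
python3 -m pendant '{"dp":[[0,0,0],[0,0,0],[0,0,0],[0,0,0],[0,0,0],[0,0,0]],"rotation":[[0,0,0],[0,0,0],[0,0,0],[0,0,0],[0,0,0],[0,0,0]]}' 0.04
```

```text
time: 31.22
tool_pos: [434.6, -299.9, 170.1]
tcp_rot: [3.14, -0.001, 0.299]
contact_force: [-0.1, -0.9, -0.8]
grip_width: 80.0
finger_force: 0.0
time: 32.1
tool_pos: [434.8, -298.2, 40.7]
tcp_rot: [-3.14, 0.001, 0.177]
contact_force: [-0.6, 0.4, -0.7]
grip_width: 79.8
finger_force: 0.0
time: 32.85
tool_pos: [435.1, -299.6, 42.1]
tcp_rot: [3.141, -0.001, 0.173]
contact_force: [0.9, 0.5, 5.9]
grip_width: 47.5
finger_force: 30.0
```

Next: open, lift clear of the cap, turn to the other axis, descend and close.

```bash
python3 -m pendant '{"dp":[[0,0,0],[0,0,0],[0,0,0],[0,0,0]],"rotation":[[0,0,0],[0,0,0],[0,0,0],[0,0,0]]}' 0.08
python3 -m pendant '{"dp":[[0,0,-0.03],[0,0,-0.07],[0,0,-0.09],[0,0,-0.09],[0,0,-0.09],[0,0,-0.09],[0,0,-0.09],[0,0,-0.09]],"rotation":[[0,0,0],[0,0,0],[0,0,-0.18],[0,0,-0.36],[0,0,-0.54],[0,0,-0.72],[0,0,-0.9],[0,0,-1.08]]}'
python3 -m pendant '{"dp":[[0,0,0],[0,0,0],[0,0,0],[0,0,0.04],[0,0,0.07],[0,0,0.09],[0,0,0.09],[0,0,0.09]],"rotation":[[0,0,-0.18],[0,0,-0.36],[0,0,-0.4908],[0,0,-0.4908],[0,0,-0.4908],[0,0,-0.4908],[0,0,-0.4908],[0,0,-0.4908]]}'
python3 -m pendant '{"dp":[[0,0,0],[0,0,0],[0,0,0],[0,0,0],[0,0,0],[0,0,0]],"rotation":[[0,0,0],[0,0,0],[0,0,0],[0,0,0],[0,0,0],[0,0,0]]}' 0.04
python3 - <<'E'
from h import *
o=dict(tool_pos=np.array([435.3,-299.3,41.8]),tcp_rot=[np.pi,0,1.7445])
print(go(o,[560,60,180],1.7445),go(o,[622.9,91,52],1.7445))
o["tool_pos"]=np.array([622.9,91,180.]);print(go(o,[426,116,180],.1737))
E
```

```text
time: 33.35
tool_pos: [434.7, -299.3, 41.5]
tcp_rot: [-3.141, 0.0, 0.173]
contact_force: [0.5, 0.9, 0.7]
grip_width: 79.0
finger_force: 0.0
time: 34.35
tool_pos: [434.7, -299.2, 131.5]
tcp_rot: [-3.141, -0.0, 1.259]
contact_force: [0.0, 0.2, 1.2]
grip_width: 80.1
finger_force: 0.0
time: 35.35
tool_pos: [435.2, -299.7, 42.3]
tcp_rot: [3.141, 0.001, 1.744]
contact_force: [0.2, -0.2, -1.1]
grip_width: 80.1
finger_force: 0.0
time: 36.1
tool_pos: [434.8, -299.4, 41.8]
tcp_rot: [3.141, 0.0, 1.744]
contact_force: [-1.3, -0.3, 2.9]
grip_width: 47.5
finger_force: 30.0
(array([ 0.3323,  0.1849, -0.1382]), array([0., 0., 0.])) (array([ 0.352 ,  0.2522, -0.0102]), array([0., 0., 0.]))
(array([ 0.0587, -0.1896, -0.    ]), array([ 0.    , -0.    ,  1.5708]))
```

```bash
python3 -m pendant '{"dp":[[0,0,-0.03],[0,0,-0.08],[0.02,0.0143,-0.13],[0.06,0.043,-0.148],[0.1,0.0716,-0.148],[0.14,0.1003,-0.148],[0.18,0.129,-0.148],[0.22,0.1576,-0.148]],"rotation":[[0,0,0],[0,0,0],[0,0,0],[0,0,0],[0,0,0],[0,0,0],[0,0,0],[0,0,0]]}'
python3 -m pendant '{"dp":[[0.04,0.0287,0],[0.08,0.0573,0],[0.11,0.0788,0],[0.132,0.0946,0],[0.132,0.0946,0],[0.132,0.0946,0.04],[0.132,0.0946,0.08],[0.132,0.0946,0.11]],"rotation":[[0,0,0],[0,0,0],[0,0,0],[0,0,0],[0,0,0],[0,0,0],[0,0,0],[0,0,0]]}'
python3 -m pendant '{"dp":[[0,0,0.012],[0,0,0.02],[0,0,0.025],[0,0,0.0275],[0,0,0.0275]],"rotation":[[0,0,0],[0,0,0],[0,0,0],[0,0,0],[0,0,0]]}'
```

```text
time: 37.1
tool_pos: [552.3, -53.8, 189.0]
tcp_rot: [-3.141, -0.001, 1.744]
contact_force: [1.2, -0.9, -2.3]
grip_width: 47.7
finger_force: 30.0
time: 38.1
tool_pos: [621.2, 89.8, 77.4]
tcp_rot: [-3.139, -0.0, 1.743]
contact_force: [0.6, -1.0, -2.1]
grip_width: 47.5
finger_force: 30.0
time: 38.72
tool_pos: [622.8, 90.9, 52.6]
tcp_rot: [3.141, 0.0, 1.744]
contact_force: [0.6, 0.7, -2.7]
grip_width: 47.3
finger_force: 30.0
```

```bash
python3 -m pendant '{"dp":[[0,0,0.0006],[0,0,0.0006],[0,0,0.0006],[0,0,0.0006]],"rotation":[[0,0,0],[0,0,0],[0,0,0],[0,0,0]]}' 0.07
python3 -m pendant '{"dp":[[0,0,-0.03],[0,0,-0.08],[0,0,-0.128],[0.01,-0.03,-0.128],[0.02,-0.06,-0.128],[0.03,-0.09,-0.128],[0.04,-0.12,-0.128],[0.05,-0.15,-0.128]],"rotation":[[0,0,0],[0,0,0],[0,0,0],[0,0,0.18],[0,0,0.36],[0,0,0.54],[0,0,0.72],[0,0,0.9]]}'
python3 - <<'E'
from h import *
from plant import get_obs
o=get_obs();print(o["tool_pos"]);o["tool_pos"]=np.array([622.9-.1729*50-.985*150,91+.985*50-.1729*150,179.7]);o["tcp_rot"]=[np.pi,0,.8445]
print(o["tool_pos"],go(o,[426.6,117,36],.1737))
E
```

```text
time: 39.22
tool_pos: [622.6, 90.9, 51.7]
tcp_rot: [3.141, 0.0, 1.744]
contact_force: [0.3, -0.3, 1.0]
grip_width: 69.9
finger_force: 0.0
time: 40.22
tool_pos: [465.1, 114.4, 179.7]
tcp_rot: [3.141, -0.0, 0.838]
contact_force: [0.8, 0.8, 0.5]
grip_width: 69.9
finger_force: 0.0
[465.12679484 114.39581265 179.67562773]
[466.505 114.315 179.7  ] (array([-0.0245, -0.0316,  0.1437]), array([ 0.    , -0.    ,  0.6708]))
```

```bash
python3 -m pendant '{"dp":[[-0.008,-0.01,0],[-0.016,-0.02,0],[-0.0245,-0.0316,0],[-0.0245,-0.0316,0.03],[-0.0245,-0.0316,0.07],[-0.0245,-0.0316,0.11],[-0.0245,-0.0316,0.1337],[-0.0245,-0.0316,0.1437]],"rotation":[[0,0,0.17],[0,0,0.34],[0,0,0.51],[0,0,0.6708],[0,0,0.6708],[0,0,0.6708],[0,0,0.6708],[0,0,0.6708]]}' 0.085
python3 -m pendant '{"dp":[[0,0,0],[0,0,0],[0,0,0],[0,0,0],[0,0,0],[0,0,0],[0,0,0]],"rotation":[[0,0,0],[0,0,0],[0,0,0],[0,0,0],[0,0,0],[0,0,0],[0,0,0]]}' 0.05
python3 -m pendant '{"dp":[[0,0,0],[0,0,0],[0,0,0],[0,0,0]],"rotation":[[0,0,0],[0,0,0],[0,0,0],[0,0,0]]}' 0.085
python3 -m pendant '{"dp":[[0,0,-0.03],[0,0,-0.07],[0,0,-0.08],[0,0,-0.08],[0,0,-0.08],[0,0,-0.08],[0,0,-0.08],[0,0,-0.08]],"rotation":[[0,0,0],[0,0,0],[0,0,-0.18],[0,0,-0.36],[0,0,-0.54],[0,0,-0.72],[0,0,-0.9],[0,0,-1.08]]}'
python3 -m pendant '{"dp":[[0,0,0],[0,0,0],[0,0,0],[0,0,0.03],[0,0,0.06],[0,0,0.08],[0,0,0.08],[0,0,0.08]],"rotation":[[0,0,-0.18],[0,0,-0.36],[0,0,-0.4908],[0,0,-0.4908],[0,0,-0.4908],[0,0,-0.4908],[0,0,-0.4908],[0,0,-0.4908]]}'
python3 -m pendant '{"dp":[[0,0,0],[0,0,0],[0,0,0],[0,0,0],[0,0,0],[0,0,0]],"rotation":[[0,0,0],[0,0,0],[0,0,0],[0,0,0],[0,0,0],[0,0,0]]}' 0.05
python3 - <<'E'
from h import *
o=dict(tool_pos=np.array([426.6,117,36]),tcp_rot=[np.pi,0,1.7445])
print(go(o,[655.6,-96.3,46.5],1.7445))
E
```

```text
time: 41.22
tool_pos: [425.7, 116.9, 34.8]
tcp_rot: [-3.141, 0.002, 0.173]
contact_force: [0.1, 0.5, 0.1]
grip_width: 85.2
finger_force: 0.0
time: 42.1
tool_pos: [427.0, 117.1, 36.6]
tcp_rot: [3.142, -0.002, 0.173]
contact_force: [-0.0, 0.7, 6.3]
grip_width: 60.2
finger_force: 29.9
time: 42.6
tool_pos: [426.2, 116.9, 35.7]
tcp_rot: [-3.142, 0.0, 0.173]
contact_force: [0.1, -0.9, 0.5]
grip_width: 85.0
finger_force: 0.0
time: 43.6
tool_pos: [426.1, 116.9, 115.7]
tcp_rot: [-3.141, -0.0, 1.259]
contact_force: [-1.2, -0.1, 0.3]
grip_width: 85.0
finger_force: 0.0
time: 44.6
tool_pos: [426.7, 117.0, 36.4]
tcp_rot: [3.141, -0.0, 1.744]
contact_force: [-0.0, 0.0, -0.5]
grip_width: 84.8
finger_force: 0.0
time: 45.35
tool_pos: [426.4, 117.0, 36.2]
tcp_rot: [3.141, 0.0, 1.744]
contact_force: [-1.7, -0.4, 5.7]
grip_width: 61.6
finger_force: 29.9
(array([-0.2497,  0.1887, -0.0105]), array([0., 0., 0.]))
```

```bash
python3 -m pendant '{"dp":[[0,0,-0.03],[0,0,-0.08],[-0.015,0.0113,-0.13],[-0.05,0.0378,-0.144],[-0.09,0.068,-0.144],[-0.13,0.0982,-0.144],[-0.17,0.1285,-0.144],[-0.21,0.1587,-0.144]],"rotation":[[0,0,0],[0,0,0],[0,0,0],[0,0,0],[0,0,0],[0,0,0],[0,0,0],[0,0,0]]}'
python3 -m pendant '{"dp":[[-0.025,0.019,0],[-0.0397,0.03,0],[-0.0397,0.03,0],[-0.0397,0.03,0.03],[-0.0397,0.03,0.07],[-0.0397,0.03,0.1],[-0.0397,0.03,0.115],[-0.0397,0.03,0.12]],"rotation":[[0,0,0],[0,0,0],[0,0,0],[0,0,0],[0,0,0],[0,0,0],[0,0,0],[0,0,0]]}'
python3 -m pendant '{"dp":[[0,0,0.006],[0,0,0.010],[0,0,0.0135],[0,0,0.0135],[0,0,0.014],[0,0,0.014]],"rotation":[[0,0,0],[0,0,0],[0,0,0],[0,0,0],[0,0,0],[0,0,0]]}'
python3 -m pendant '{"dp":[[0,0,0],[0,0,0],[0,0,0],[0,0,0]],"rotation":[[0,0,0],[0,0,0],[0,0,0],[0,0,0]]}' 0.08
```

```text
time: 46.35
tool_pos: [619.5, -63.7, 179.1]
tcp_rot: [-3.141, -0.001, 1.744]
contact_force: [0.5, 0.5, -1.7]
grip_width: 61.9
finger_force: 30.0
time: 47.35
tool_pos: [654.8, -95.9, 59.4]
tcp_rot: [-3.141, -0.001, 1.745]
contact_force: [0.1, 0.2, -0.8]
grip_width: 61.9
finger_force: 30.0
time: 48.1
tool_pos: [655.4, -96.6, 46.3]
tcp_rot: [3.141, 0.0, 1.744]
contact_force: [-1.7, 0.2, 1.7]
grip_width: 62.0
finger_force: 30.0
time: 48.6
tool_pos: [655.2, -96.4, 45.8]
tcp_rot: [3.142, -0.0, 1.744]
contact_force: [0.7, 0.7, -0.2]
grip_width: 79.9
finger_force: 0.0
```

```bash
python3 -m pendant '{"dp":[[0,0,-0.03],[0,0,-0.08],[0,0,-0.13],[0,0,-0.18],[0.015,0,-0.2],[0.015,0,-0.2],[0.015,0,-0.2]],"rotation":[[0,0,0],[0,0,0],[0,0,0],[0,0,0],[0,0,0],[0,0,0],[0,0,0]]}'
python3 - <<'E'
from plant import get_obs, vision
import cv2,pickle
o=get_obs();c=vision.capture("wrist");pickle.dump((o,c),open("w6.pkl","wb"));print(o["tool_pos"],o["tcp_rot"])
i=c["pixels"][0:250,120:440,::-1]
cv2.imwrite("pics/w6c.png",cv2.resize(i,None,fx=2.4,fy=2.4,interpolation=cv2.INTER_CUBIC))
E
```

```text
time: 49.48
tool_pos: [652.1, -81.8, 244.2]
tcp_rot: [-3.139, -0.001, 1.744]
contact_force: [-0.1, 0.3, -0.5]
grip_width: 79.9
finger_force: 0.0
[652.08849093 -81.84724824 244.22454324] [-3.13937097e+00 -7.65287810e-04  1.74422200e+00]
```

View pics/w6c.png

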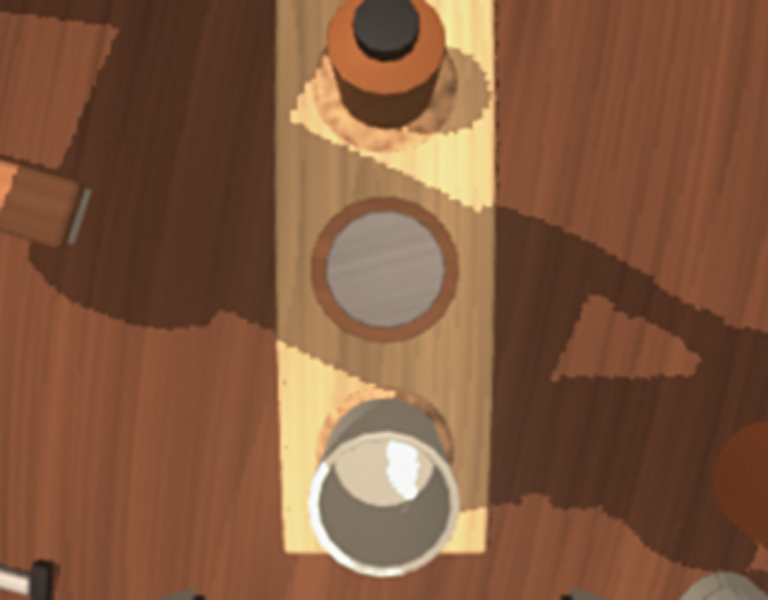

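Bottle: its foot reaches row 127 while its inlay's edge is at row 152. Tumbler: rim centre (384.5,504), foot's far edge at row 399, inlay's far edge at row 387. All stand upright in the right order, so I'll check these numerically.

Run:
```python
from h import *
n="botfoot inl1edge tumfootedge inl3edge rim rimtop rimbot bL bR tray100L tray100R tin lid t500L t500R cap".split()
for a,b in zip(n,w2("w6.pkl",[(386,127,10),(386,152,10),(386,399,10),(386,387,10),(384.5,504,100),(384.5,432,100),(384.5,576,100),(340,100,30),(435,100,30),(276,100,10),(496,100,10),(385.5,268.5,87),(385,269,55),(282,500,10),(489,500,10),(387,27,115)])):print(a,b)
```

```text
botfoot [ 1.2 74.2]
inl1edge [ 1.2 61.3]
tumfootedge [  1.1 -63.9]
inl3edge [  1.1 -57.7]
rim [  0.3 -91.9]
rimtop [  0.3 -62.2]
rimbot [   0.3 -123.5]
bL [-20.4  84.2]
bR [24.1 84.2]
tray100L [-53.3  89.7]
tray100R [55.7 89.7]
tin [0.7 2.1]
lid [0.6 2. ]
t500L [ -53.8 -117.5]
t500R [  55.5 -117.5]
cap [ 1.3 94. ]
```

All four are within about 1 mm of centre and the gripper is clear, so I'm handing in.

```bash
python3 -m pendant '{"dp":[[0,0,0],[0,0,0]],"rotation":[[0,0,0],[0,0,0]]}'; python3 -c "
from plant import workorder
print(workorder.close_job())"
```

```text
time: 49.78
tool_pos: [652.4, -81.9, 244.9]
tcp_rot: [-3.14, -0.001, 1.744]
contact_force: [1.4, -0.2, -0.0]
grip_width: 80.1
finger_force: 0.0
the job is handed in; nothing more can be done
None
```

The tray is set and the job was handed in at 49.8 s: jar on the middle inlay with the tin on its lid, bottle on the soap-dish end, tumbler on the other end, each within about 1 mm of centre by my last camera check; the hand-in returned no verdict.

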